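# Shut and lock the filter access panel

## Task

The filter unit's access panel stands ajar: press it shut with the fingertips, then set a fingertip in the slot of the quarter-turn fastener and turn it clockwise, seen from above, against its stop so that its tongue locks over the panel. Touch only; do not lift the panel further open, and leave the bottles and other things around it where they stand. Finish clear of everything.

Things in the scene. Friction and masses are not known exactly. Their poses are not given: they have to be found in the camera images.
- housing: bench-top vapour filter unit, a fixed white box 290 (x) x 300 (y) x 80 mm tall; origin at the centre of its underside, its x axis points from the fastener to the panel's hinge, y to the left, z up. Its flat deck is 80 mm above the table. A vial stands on it at x -105, y -115 mm.
- panel (a joint): angle (rad) of the hinged aluminium access panel over the filter: 0 = shut, lying flat on the deck; grows as the free edge rises (starts ajar, 0.3 to 0.55). Panel 145 (x) x 240 (y) x 8 mm; the hinge runs along the housing's y at x +125 mm, 80 mm above the table, the free edge is on the fastener's side, 145 mm from the hinge. The stiff hinge stays where it is left; about 2 to 3 N down near the free edge moves it. Shut, its top is 88 mm above the table.
- panel_press (a point): point on the panel's upper face in the middle of its width, 115 mm from the hinge (30 mm in from the free edge): a good place to press; moves with the panel. With the panel shut it is at housing x +10, y 0, z 88 mm.
- fastener (a joint): angle (rad) of the quarter-turn fastener: 0 = open, tongue pointing along the housing's +y; grows clockwise seen from above; 1.571 = locked against its stop, tongue pointing along the housing's +x and lying over the panel's free edge (starts at 0 to 0.4). It stays where it is left; turning takes about 0.15 N m (6 N at 25 mm from its axis). If it is turned with the panel open, the tongue gets under the panel and blocks it.
- slot (a point): the fingertip slot sunk in the top of the grey round fastener (100 mm across, on a vertical axis at housing x -80, y 0 mm). Origin on the axis at the slot's floor, 97 mm above the table; the slot is 30 mm wide, 88 mm long (44 mm either way from the axis) and 20 mm deep, rim 117.5 mm above the table. It runs along this point's y axis; +y points to the end with the tongue. It turns with the fastener.
- tongue_tip (a point): middle of the tip of the fastener's steel cam tongue, on its upper face; the tongue is 24 mm wide, 5 mm thick, reaches 82 mm from the axis and lies 91 to 96 mm above the table (3 mm above the shut panel); turns with the fastener.
- vial: small amber glass vial, 26 mm across, 45 mm tall, standing on the housing's deck to the right of the fastener (as seen from the robot); leave alone; origin at the centre of its underside
- amber: amber bottle with red cap, 80 mm across, 170 mm tall, left of the housing; leave alone; origin at the centre of its underside
- media: clear bottle with blue cap, 72 mm across, 150 mm tall, right of the housing; leave alone; origin at the centre of its underside
- tipbox: pipette-tip box, 80 x 120 x 53 mm, left of the housing; leave alone; origin at the centre of its underside
- beaker: glass beaker, 68 mm across, 85 mm tall, right of the housing; leave alone; origin at the centre of its underside
- spatula: steel spatula 180 mm long lying on the table in front of the housing (robot side); leave alone; origin at the centre of its underside
- reagent: small amber bottle, 48 mm across, 90 mm tall, right of the housing between the beaker and the clear bottle; leave alone; origin at the centre of its underside

How it is judged:
On the way, in this order (a step that is already met when the one before it is completed fails the run):
1. the panel is shut while the fastener is still open (value of joint panel below 0.05 rad and value of joint fastener below 0.8 rad), for 0.2 s.
2. a fingertip pushes on the slot's walls and turns the fastener, the panel being shut (value of joint panel below 0.05 rad and (contact force between the fingers and fastener_c0 above 0.5 N or contact force between the fingers and fastener_c1 above 0.5 N) and value of joint fastener between 0.85 and 1.42 rad), for 0.04 s.
3. the fastener is turned to its stop (value of joint panel below 0.05 rad and value of joint fastener above 1.42 rad), for 0.2 s.
At the end, for the whole second after the job is handed in: The panel is shut (within 0.05 rad), the fastener stands locked (at least 1.42 of 1.571 rad) and at rest, and every loose thing is within 20 mm of where it stood (all of step 3 and velocity of joint fastener below 0.05 rad/s and distance of each of vial, amber, media, tipbox, beaker, spatula, reagent from where it was at the start of the episode below 0.02 m); the robot touches nothing.
It fails at once if the panel is lifted further open (value of joint panel above 0.65 rad).
It fails at once if the fastener is turned under the open panel (value of joint fastener above 0.85 rad and value of joint panel above 0.1 rad).
It fails at once if a bystander is lifted, carried or pushed away (moved over 20 mm) (distance of any of vial, amber, media, tipbox, beaker, spatula, reagent from where it was at the start of the episode above 0.02 m).
It fails at once if a standing bystander is tipped over (angle between any of vial, amber, media, tipbox, beaker, reagent's own z axis and vertical above 0.4 rad).
It also fails if it takes over 48 s, if anything falls off the work surface, if the arm or the gripper's body presses on something with over 40 N, if the wrist force passes 120 N, or if a joint passes its speed limit or range.

## Robot

A 6-joint arm with a two-finger parallel gripper is mounted at the origin on the work surface. World frame = base frame: x ahead of the robot, y to its left, z up, the work surface at z = 0. Lengths are in m, angles in rad, forces in N, time in s.
With the tool pointing down it reaches from about 0.2 to 0.875 m from the base axis. Payload 3.4 kg.
Tool frame: the origin (TCP) lies on the centre line of the jaws, within the pads' length; the fingertips stand 25 mm ahead of it and the grasp point (between the pads) lies 6 mm ahead of it; y points along the fingers, z is the direction in which the jaws open and shut, and the axes are right-handed (so a half turn about y gives the same grasp; the last joint's range is limited). The gripper opens to 94 mm and grips with 3 to 60 N. Pads are 16 mm wide; open, the fingers measure 119 mm over their backs; the gripper's body (75 mm by 177 mm) begins 78 mm behind the grasp point.
Start: joints at [-1.445, 0.276, 1.505, -0, 1.361, -0.121], TCP at [0.14, -0.558, 0.23] pointing down, gripper open.
Joint ranges: [-2.89, 2.89], [-0.75, 2.08], [0.22, 2.7], [-1.18, 4.32], [0.11, 2.71], [-2.7, 2.7]. Speed limits (rad/s): [2.57, 2.57, 3.14, 3.14, 3.14, 3.14].

## Interface

Orientations are given as a 3x3 rotation matrix whose columns are the frame's x, y, z axes.
In Python, from bench import * gives the robot as it stands.
- The arm moves only by the tool apply_moves, never from a script. Its argument "deltas" is a list that holds one entry, the list of rows, each a list of 5 numbers: the shift along the tool's x, y, z in cm, then the turn about the tool's y in rad, then the gripper command: -1 is fully open, 1 is shut, values between are in proportion. A call has 1 to 8 rows; each row shifts and turns the commanded pose from where the row before left it, along the tool's axes as they then stand; what a row does not reach is not made up. A row lasts 1/8 s, in which the tool goes at most 62.5 mm and 10.7 degrees, less where a joint would pass 70% of its speed; a pose out of reach is approached as far as the arm can. A call is refused whole if a number of a shift passes 6.25 or a number of a turn 0.188, either way. A call with a gripper value outside its range is refused whole. The fingers move at their own pace and stop on an object; "squeeze" is the grip in N (left out, the last holds). Time passes only in rows, so rows that do not move let the fingers close. It gives the time, the measured TCP pose, the force and the opening at its end, in the units of the state.
- sense(): the state, without advancing time (a new reading comes with each control period).
- snapshot(name): name is "side" or "top" or "wrist"; returns a dict with "pixels" (420x560x3 uint8, blue, green, red), "z_map" (420x560 float32, m along the optical axis (not along the pixel's ray), 0 where there is no reading), "fx", "fy", "cx", "cy" (pixels), "xyz" and "rotation" of the camera in the world. Camera axes: x right, y down, z forward; pixel columns grow to the right and rows downward; lengths in m; the calibration is good to about 2 mm. A picture is of the moment at which its call begins.
- job_done(): hands the job in, once; it reports no verdict.
The state is a dict: "t": time; "qpos": joint angles; "joint_vel": joint speeds; "tau": joint torques, N m; "ee_pos": TCP position; "eef_rot": TCP orientation; "ft_force": force on the tool from outside, world axes, zero at the start; "moment": the same for the moment, N m; "grip_width": opening from 0.0 (shut) to 1.0 (fully open).
Only numpy, scipy, OpenCV 4.12 (cv2) and the standard library are available. Lean on these libraries where they do the work, as an engineer would, in place of code of your own. Each camera call takes 0.05 s, during which the arm holds its last target.

## Working session

There is one attempt and no reset: what is moved stays moved. The work goes in short steps, Python scripts to look and compute and a tool call to move; the robot and the scene stay as the last step left them, time stands still between calls to the robot, and variables do not carry over. Pictures are saved under pics/ and viewed, and the job is handed in when it is done.

Besides the shell and the picture viewer there is one more tool, called after ">>>" as a command line: name --argument value ..., lists and objects as JSON in quotes. apply_moves: Moves the arm, as the interface text tells. Its arguments: {"type":"object","properties":{"deltas":{"type":"array"},"squeeze":{"type":"number"}},"required":["deltas"]}

```bash
mkdir -p pics
python3 - <<'E'
from bench import *
import cv2,numpy as np,pickle
s=sense();print({k:np.round(v,3).tolist() for k,v in s.items()})
for n in ("top","side"):
    d=snapshot(n);cv2.imwrite(f"pics/{n}0.png",d["pixels"]);pickle.dump(d,open(f"{n}0.pkl","wb"))
    print(n,d["fx"],d["cx"],d["cy"],d["xyz"],d["rotation"])
E
```

```text
{'t': 0.0, 'qpos': [-1.445, 0.277, 1.506, -0.0, 1.361, -0.121], 'joint_vel': [0.002, -0.002, 0.001, 0.001, -0.002, 0.001], 'tau': [0.0, -40.458, -23.723, 0.07, 0.034, -0.0], 'ee_pos': [0.14, -0.557, 0.23], 'eef_rot': [[-0.97, -0.0, 0.244], [-0.244, 0.002, -0.97], [-0.0, -1.0, -0.002]], 'ft_force': [0.131, 0.565, -0.104], 'moment': [0.006, -0.008, 0.005], 'grip_width': 0.999}
top 405.2376430303596 279.8951993302673 209.19326903865084 [0.43198519 0.05295005 0.90557893] [[-0.02209479 -0.98258624  0.18448878]
 [-0.99957186  0.01817092 -0.0229328 ]
 [ 0.01918112 -0.18491649 -0.98256703]]
side 467.3016824551609 282.79800954420693 210.36576502039287 [0.51839829 0.63022802 0.68945407] [[-0.99235553 -0.09944306  0.07308612]
 [-0.12185187  0.69564798 -0.70797317]
 [ 0.01956081 -0.71146677 -0.70244745]]
```

View pics/top0.png

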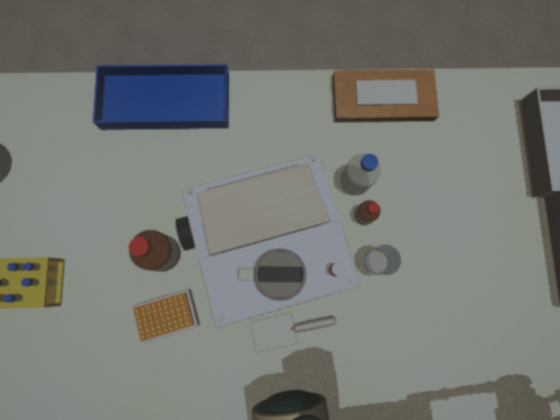

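View pics/side0.png

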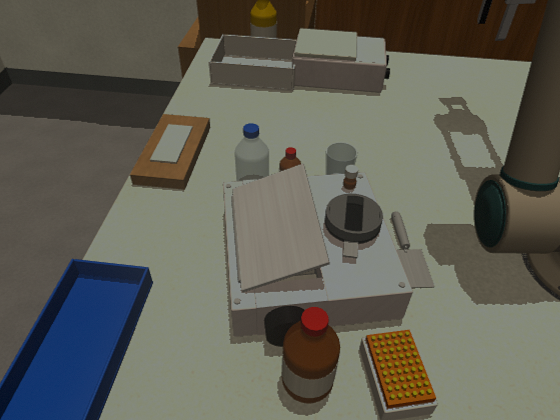

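```bash
cat > h.py <<'E'
import numpy as np
def px(d,u,v,z=None):
    if z is None:
        w=d["z_map"][int(v)-1:int(v)+2,int(u)-1:int(u)+2]; zz=np.median(w[w>0])
        return d["xyz"]+d["rotation"]@(np.array([(u-d["cx"])/d["fx"],(v-d["cy"])/d["fy"],1])*zz)
    r=d["rotation"]@np.array([(u-d["cx"])/d["fx"],(v-d["cy"])/d["fy"],1]); return d["xyz"]+r*(z-d["xyz"][2])/r[2]
def cloud(d):
    v,u=np.indices(d["z_map"].shape); z=d["z_map"]
    return d["xyz"]+np.stack([(u-d["cx"])/d["fx"]*z,(v-d["cy"])/d["fy"]*z,z],-1)@d["rotation"].T
E
python3 - <<'E'
from h import *
import pickle,cv2
d=pickle.load(open("top0.pkl","rb"))
im=d["pixels"][145:335,170:380]; cv2.imwrite("pics/topc.png",cv2.resize(im*1,None,fx=3.8,fy=3.15,interpolation=cv2.INTER_CUBIC)) 
P=cloud(d)
# deck mask
m=(abs(P[...,2]-0.08)<0.004)&(d["z_map"]>0); m[:145]=0;m[335:]=0;m[:,:170]=0;m[:,380:]=0
n,l,st,_=cv2.connectedComponentsWithStats(m.astype(np.uint8)); k=1+np.argmax(st[1:,4])
pts=np.argwhere(l==k); q=P[l==k]; print(len(q), q[:,2].mean())
r=cv2.minAreaRect((q[:,:2]*1000).astype(np.float32)); print(r, cv2.boxPoints(r))
# fastener top ring
m2=(abs(P[...,2]-0.1175)<0.004)&(d["z_map"]>0)
c=px(d,280,274,0.1175)
m2&=np.hypot(P[...,0]-c[0],P[...,1]-c[1])<0.07
q=P[m2];print("fast", cv2.minEnclosingCircle((q[:,:2]*1000).astype(np.float32)), q[:,2].mean(),len(q))
print("floor",[px(d,u,274) for u in (262,280,298)], "tongue",px(d,243,274))
print("panel", [px(d,u,v).round(3) for u,v in ((210,243),(320,215),(260,230),(260,190),(205,205),(315,172))])
E
```

```text
10170 0.07936344382605588
((527.8507690429688, 67.94088745117188), (289.87744140625, 320.9600830078125), 14.698467254638672) [[ 346.93628   186.39354 ]
 [ 428.37415  -124.06297 ]
 [ 708.76526   -50.511765]
 [ 627.3274    259.94476 ]]
fast ((453.0826110839844, 38.0775146484375), 49.78340148925781) 0.11655018597780538 1393
floor [array([0.45462045, 0.07221913, 0.09611919]), array([0.45385169, 0.0367289 , 0.09622725]), array([0.45309604, 0.00115353, 0.09579095])] tongue [0.45544253 0.10965512 0.09559786]
panel [array([0.514, 0.17 , 0.13 ]), array([ 0.564, -0.043,  0.132]), array([0.537, 0.074, 0.13 ]), array([0.624, 0.074, 0.1  ]), array([0.595, 0.185, 0.1  ]), array([ 0.666, -0.042,  0.079])]
```

View pics/topc.png

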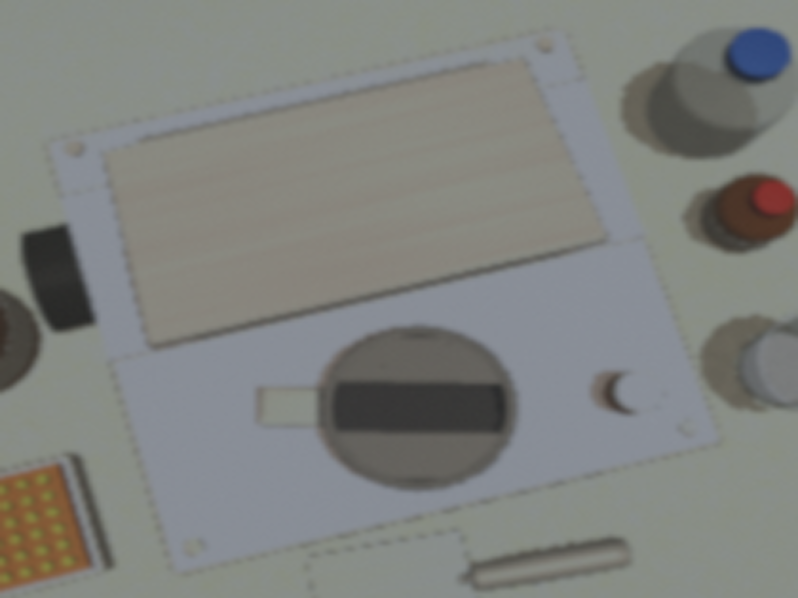

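>>> apply_moves --deltas '[[[-3.85, 0, -3.58, 0, 1], [-3.85, 0, -3.58, 0, 1], [-3.85, 0, -3.58, 0, 1], [-3.85, 0, -3.58, 0, 1], [-3.85, 0, -3.58, 0, 1], [-3.85, 0, -3.58, 0, 1], [-3.85, 0, -3.58, 0, 1], [-3.85, 0, -3.58, 0, 1]]]' --squeeze 10

```text
t: 1.1
ee_pos: [0.3697, -0.203, 0.2303]
eef_rot: [[-0.97, 0.0, 0.244], [-0.244, -0.0, -0.97], [-0.0, -1.0, 0.0]]
ft_force: [0.6, -0.3, -0.0]
grip_width: 0.19
```

>>> apply_moves --deltas '[[[-3.85, 0, -3.58, 0, 1], [-3.85, 0, -3.58, 0, 1], [-3.85, 0, -3.58, 0, 1], [-3.85, 0, -3.58, 0, 1], [-3.85, 0, -3.58, 0, 1], [-3.85, 0, -3.58, 0, 1], [0, 0, 0, 0, 1], [0, 0, 0, 0, 1]]]'

```text
t: 2.1
ee_pos: [0.5399, 0.0598, 0.2298]
eef_rot: [[-0.97, -0.002, 0.245], [-0.245, -0.001, -0.97], [0.002, -1.0, 0.0]]
ft_force: [-0.2, -0.2, 0.1]
grip_width: 0.006
```

Run:
```python
from bench import *
import numpy as np
s=sense();print({k:np.round(v,3).tolist() for k,v in s.items()})
```

```text
{'t': 2.1, 'qpos': [-0.017, 0.23, 1.571, -0.001, 1.343, 1.306], 'joint_vel': [-0.023, -0.015, 0.009, 0.001, -0.003, 0.001], 'tau': [0.761, -37.112, -23.934, 0.105, -0.113, 0.0], 'ee_pos': [0.54, 0.06, 0.23], 'eef_rot': [[-0.97, -0.002, 0.245], [-0.245, -0.001, -0.97], [0.002, -1.0, 0.0]], 'ft_force': [-0.213, -0.166, 0.063], 'moment': [0.002, 0.027, -0.009], 'grip_width': 0.006}
```

>>> apply_moves --deltas '[[[0, 4, 0, 0, 1], [0, 2.6, 0, 0, 1], [0, 0.8, 0, 0, 1], [0, 0.8, 0, 0, 1], [0, 0.8, 0, 0, 1], [0, 0.8, 0, 0, 1], [0, 0.8, 0, 0, 1], [0, 0.5, 0, 0, 1]]]'

```text
t: 3.1
ee_pos: [0.5404, 0.0601, 0.1188]
eef_rot: [[-0.97, -0.001, 0.244], [-0.244, -0.0, -0.97], [0.001, -1.0, 0.0]]
ft_force: [-1.4, -0.8, 1.7]
grip_width: 0.006
```

>>> apply_moves --deltas '[[[0, 0.3, 0, 0, 1], [0, 0.3, 0, 0, 1], [0, 0, 0, 0, 1], [0, 0, 0, 0, 1]]]'

```text
t: 3.6
ee_pos: [0.5412, 0.0602, 0.1134]
eef_rot: [[-0.97, 0.001, 0.244], [-0.244, 0.0, -0.97], [-0.001, -1.0, 0.0]]
ft_force: [0.2, -0.2, -0.6]
grip_width: 0.008
```

>>> apply_moves --deltas '[[[0, 0.2, 0, 0, 1], [0, 0.1, 0, 0, 1], [0, 0, 0, 0, 1], [0, 0, 0, 0, 1]]]'

```text
t: 4.1
ee_pos: [0.5412, 0.0602, 0.1131]
eef_rot: [[-0.97, 0.002, 0.244], [-0.244, 0.0, -0.97], [-0.002, -1.0, 0.001]]
ft_force: [-4.1, -0.3, 15.6]
grip_width: 0.007
```

>>> apply_moves --deltas '[[[0, -2, 0, 0, 1], [0, -4, 0, 0, 1], [0, -4, 0, 0, 1], [0, 0, 0, -0.18, 0.06], [0, 0, 0, -0.18, 0.06], [0, 0, 0, -0.18, 0.06], [0, 0, 0, -0.18, 0.06], [0, 0, 0, -0.18, 0.06]]]'

```text
t: 5.1
ee_pos: [0.5409, 0.0602, 0.2103]
eef_rot: [[-0.406, 0.0, 0.914], [-0.914, 0.0, -0.406], [-0.0, -1.0, 0.0]]
ft_force: [-0.3, 0.2, 0.5]
grip_width: 0.464
```

>>> apply_moves --deltas '[[[0, 0, 0, -0.18, 0.06], [0, 0, 0, -0.18, 0.06], [0, 0, 0, -0.18, 0.06], [0, 0, 0, -0.18, 0.06], [0, 0, 0, -0.18, 0.06], [0, 0, 0, -0.18, 0.06], [0, 0, 0, -0.18, 0.06], [0, 0, 0, -0.18, 0.06]]]'

```text
t: 6.1
ee_pos: [0.5409, 0.0602, 0.2103]
eef_rot: [[0.853, 0.0, 0.522], [-0.522, 0.0, 0.853], [0.0, -1.0, 0.0]]
ft_force: [0.1, -0.2, -0.3]
grip_width: 0.47
```

>>> apply_moves --deltas '[[[0, 0, 0, -0.18, 0.06], [0, 0, 0, -0.18, 0.06], [0, 0, 0, -0.16, 0.06], [0, 0, 0, 0, 0.06]]]'

```text
t: 6.6
ee_pos: [0.5408, 0.0601, 0.2103]
eef_rot: [[0.999, 0.0, 0.037], [-0.037, 0.0, 0.999], [0.0, -1.0, 0.0]]
ft_force: [0.1, -0.6, 0.0]
grip_width: 0.469
```

Run:
```python
from bench import *
from h import *
import cv2,pickle
s=sense();print({k:np.round(v,4).tolist() for k,v in s.items()})
for n in ("top","side","wrist"):
    d=snapshot(n);cv2.imwrite(f"pics/{n}1.png",d["pixels"]);pickle.dump(d,open(f"{n}1.pkl","wb"))
a=cv2.imread("pics/top1.png")[120:340,150:400];b=cv2.imread("pics/side1.png")[130:320,200:430]
cv2.imwrite("pics/c1.png",np.hstack([cv2.resize(x,(400,400)) for x in (a,b)]))
```

```text
{'t': 6.6, 'qpos': [-0.0172, 0.2418, 1.6041, 0.0001, 1.2954, -1.5513], 'joint_vel': [0.0014, -0.0008, -0.0003, -0.0009, 0.0041, 0.0427], 'tau': [-0.0141, -37.7626, -23.0865, -0.026, 0.0702, -0.3311], 'ee_pos': [0.5408, 0.0601, 0.2103], 'eef_rot': [[0.9993, 0.0003, 0.0367], [-0.0367, 0.0, 0.9993], [0.0003, -1.0, 0.0001]], 'ft_force': [0.0987, -0.6352, 0.0057], 'moment': [0.0642, -0.1578, 0.033], 'grip_width': 0.4695}
```

View pics/c1.png

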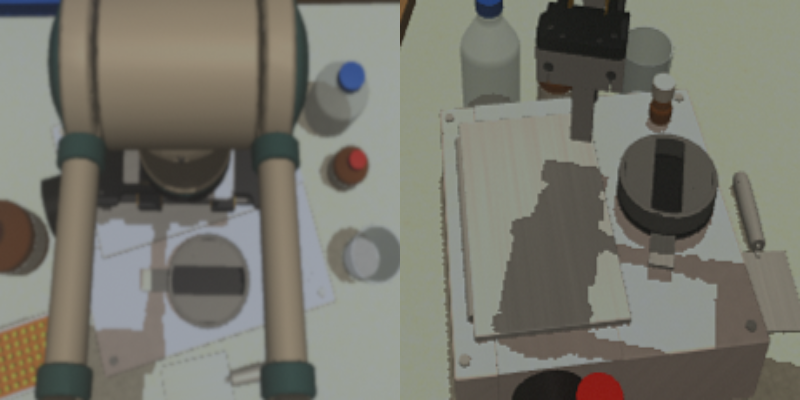

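View pics/wrist1.png

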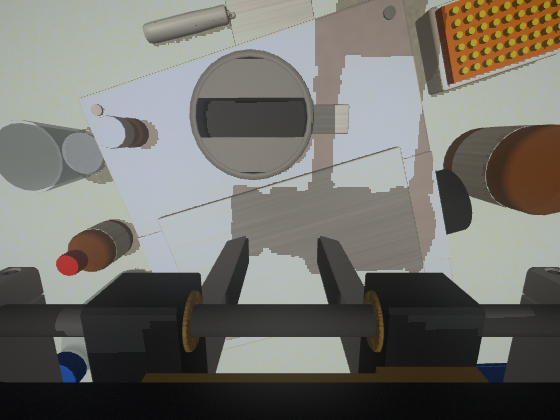

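Run:
```python
from h import *
import pickle,cv2
d=pickle.load(open("wrist1.pkl","rb"));P=cloud(d);c=np.array([.453,.038])
m=(abs(P[...,2]-.1175)<.003)&(np.hypot(P[...,0]-c[0],P[...,1]-c[1])<.065)
q=(P[m][:,:2]*1000).astype(np.float32);print("wrist",cv2.minEnclosingCircle(q))
print([px(d,u,v).round(4) for u,v in ((250,118),(215,118),(300,120),(345,119),(200,210),(390,160),(330,205))])
m=(abs(P[...,2]-.097)<.004)&(np.hypot(P[...,0]-c[0],P[...,1]-c[1])<.043)
q=(P[m][:,:2]*1000).astype(np.float32);print(cv2.minAreaRect(q))
d=pickle.load(open("side1.pkl","rb"));P=cloud(d)
m=(abs(P[...,2]-.1175)<.003)&(np.hypot(P[...,0]-c[0],P[...,1]-c[1])<.065)
q=(P[m][:,:2]*1000).astype(np.float32);print("side",cv2.minEnclosingCircle(q))
```

```text
wrist ((454.2415466308594, 37.28272247314453), 49.99726867675781)
[array([0.4535, 0.0344, 0.0983]), array([0.4523, 0.0041, 0.0979]), array([0.4567, 0.0774, 0.0984]), array([0.4573, 0.1164, 0.0975]), array([ 0.5354, -0.02  ,  0.0895]), array([0.4946, 0.1598, 0.0897]), array([0.5351, 0.1048, 0.0894])]
((453.9573974609375, 38.00273895263672), (85.81324005126953, 29.601402282714844), 88.04934692382812)
side ((453.18109130859375, 40.59397506713867), 51.243316650390625)
```

>>> apply_moves --deltas '[[[-4.32, 0, -1.27, 0, 0.06], [-4.32, 0, -1.26, 0, 0.06], [0, 3, 0, 0, 0.06], [0, 3, 0, 0, 0.06], [0, 0, 0, 0, 0.06], [0, 0, 0, 0, 0.06]]]'

```text
t: 7.5
ee_pos: [0.4543, 0.0378, 0.1513]
eef_rot: [[0.999, 0.001, 0.035], [-0.035, -0.0, 0.999], [0.001, -1.0, -0.0]]
ft_force: [0.4, 0.1, 0.1]
grip_width: 0.469
```

Run:
```python
from bench import *
import cv2
d=snapshot("wrist");cv2.imwrite("pics/wrist2.png",d["pixels"])
d=snapshot("side");cv2.imwrite("pics/side2.png",cv2.resize(d["pixels"][130:290,270:470],None,fx=3,fy=3))
```

```text
(no output)
```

View pics/wrist2.png

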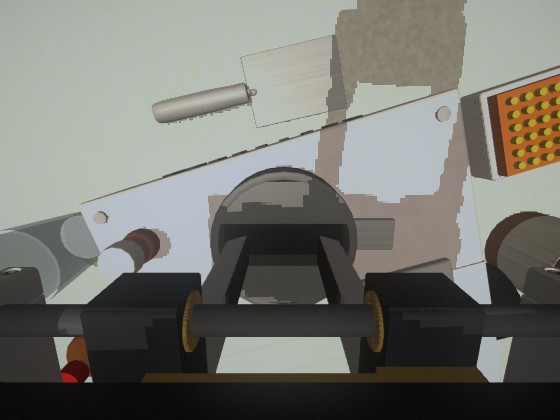

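View pics/side2.png

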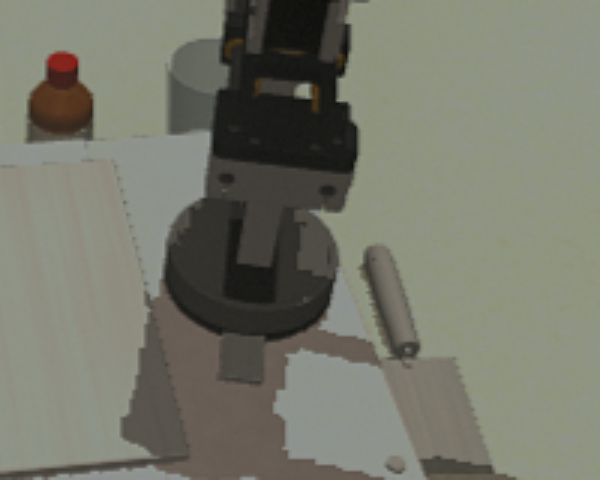

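>>> apply_moves --deltas '[[[0, 1, 0, 0, 0.06], [0, 0.8, 0, 0, 0.06], [0, 0.6, 0, 0, 0.06], [0, 0, 0, 0, 0.06]]]'

```text
t: 8.1
ee_pos: [0.453, 0.0378, 0.1258]
eef_rot: [[0.999, -0.001, 0.035], [-0.035, 0.0, 0.999], [-0.001, -1.0, -0.0]]
ft_force: [-0.1, 0.4, 0.6]
grip_width: 0.47
```

>>> apply_moves --deltas '[[[0, 0, 0, 0.08, 0.06], [0, 0, 0, 0.08, 0.06], [0, 0, 0, 0.08, 0.06], [0, 0, 0, 0.08, 0.06], [0, 0, 0, 0.08, 0.06], [0, 0, 0, 0.08, 0.06], [0, 0, 0, 0, 0.06]]]'

```text
t: 8.98
ee_pos: [0.4539, 0.0377, 0.1266]
eef_rot: [[0.871, 0.001, 0.491], [-0.491, -0.0, 0.871], [0.001, -1.0, 0.0]]
ft_force: [0.4, -0.3, -0.1]
grip_width: 0.471
```

Run:
```python
from bench import *
import cv2
s=sense();print(s["ft_force"],s["moment"],s["qpos"])
d=snapshot("side");cv2.imwrite("pics/side3.png",cv2.resize(d["pixels"][130:290,270:470],None,fx=3,fy=3))
```

```text
[ 0.42127394 -0.29039159 -0.14634744] [-0.07537789 -0.24050518 -0.00446217] [-6.99000237e-02  1.85365316e-01  1.91174981e+00 -3.47184234e-04
  1.04356260e+00 -1.12677383e+00]
```

View pics/side3.png

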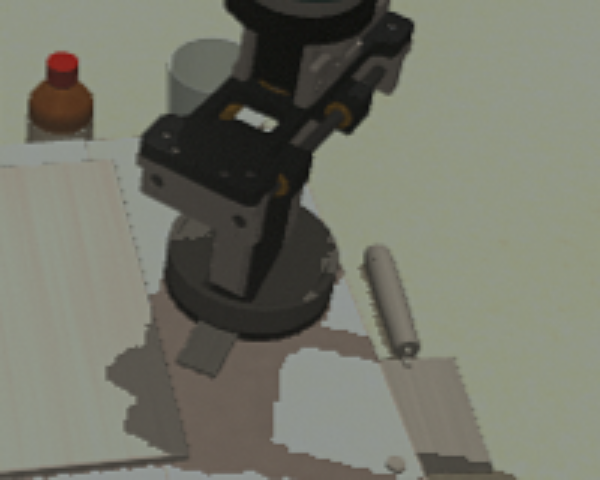

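>>> apply_moves --deltas '[[[0, 0, 0, 0.08, 0.06], [0, 0, 0, 0.08, 0.06], [0, 0, 0, 0.08, 0.06], [0, 0, 0, 0.08, 0.06], [0, 0, 0, 0.08, 0.06], [0, 0, 0, 0.08, 0.06], [0, 0, 0, 0.08, 0.06], [0, 0, 0, 0.08, 0.06]]]'

```text
t: 10.02
ee_pos: [0.4536, 0.0379, 0.1266]
eef_rot: [[0.403, 0.0, 0.915], [-0.915, 0.0, 0.403], [0.0, -1.0, 0.0]]
ft_force: [0.4, -0.2, 0.0]
grip_width: 0.467
```

>>> apply_moves --deltas '[[[0, 0, 0, 0.06, 0.06], [0, 0, 0, 0.06, 0.06], [0, 0, 0, 0.06, 0.06], [0, 0, 0, 0.06, 0.06], [0, 0, 0, 0, 0.06]]]'

```text
t: 10.65
ee_pos: [0.4535, 0.038, 0.1266]
eef_rot: [[0.177, 0.0, 0.984], [-0.984, 0.0, 0.177], [-0.0, -1.0, 0.0]]
ft_force: [0.5, 0.7, 0.5]
grip_width: 0.472
```

Run:
```python
from bench import *
import cv2
s=sense();print(s["ft_force"],s["moment"],s["qpos"],s["tau"])
d=snapshot("side");cv2.imwrite("pics/side4.png",cv2.resize(d["pixels"][130:290,270:470],None,fx=3,fy=3))
```

```text
[0.46370594 0.67886285 0.49589804] [ 0.06018761 -0.12311641 -0.02849151] [-6.97882856e-02  1.85299785e-01  1.91201505e+00  3.48718927e-04
  1.04410496e+00 -2.47399522e-01] [ -0.24685973 -30.96438289 -19.6246165   -0.10334171   0.0975698
   0.12894415]
```

View pics/side4.png

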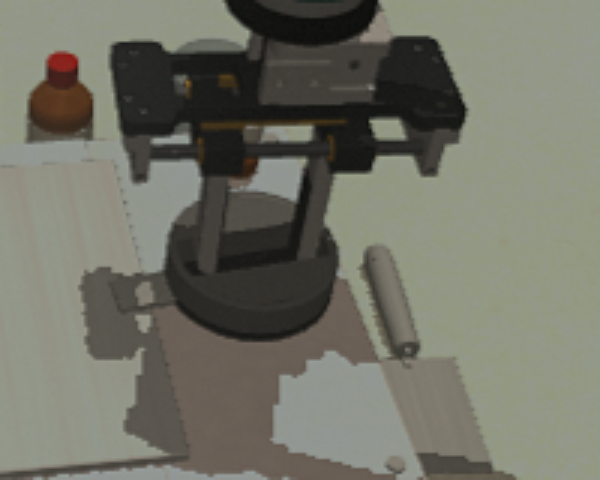

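>>> apply_moves --deltas '[[[0, 0, 0, 0.06, 0.06], [0, 0, 0, 0.06, 0.06], [0, 0, 0, 0.04, 0.06], [0, 0, 0, 0.04, 0.06], [0, 0, 0, 0, 0.06]]]'

```text
t: 11.32
ee_pos: [0.4535, 0.038, 0.1267]
eef_rot: [[-0.005, 0.0, 1.0], [-1.0, -0.003, -0.005], [0.003, -1.0, 0.0]]
ft_force: [-0.3, 3.8, 1.0]
grip_width: 0.478
```

Run:
```python
from bench import *
import cv2
s=sense();print(s["ft_force"],s["moment"],s["qpos"],s["tau"])
```

```text
[-0.26294293  3.81263483  1.00946015] [ 0.83541393 -0.14117776  5.43633759] [-0.06724822  0.18521976  1.91183204 -0.00306533  1.04400942 -0.0606474 ] [ -7.66125977 -30.62400341 -19.35116529   1.27888441   0.09765032
   5.5446142 ]
```

>>> apply_moves --deltas '[[[0, 0, 0, -0.05, 0.06], [0, 0, 0, -0.06, 0.06], [0, 0, 0, -0.06, 0.06], [0, 0, 0, -0.05, 0.06], [0, 0, 0, 0, 0.06]]]'

```text
t: 11.95
ee_pos: [0.4533, 0.0377, 0.1264]
eef_rot: [[0.193, -0.0, 0.981], [-0.981, 0.0, 0.193], [-0.0, -1.0, -0.0]]
ft_force: [0.5, -0.3, -0.6]
grip_width: 0.47
```

Run:
```python
from bench import *
s=sense();print(s["ft_force"],s["moment"],s["eef_rot"])
```

```text
[ 0.53317801 -0.30792008 -0.55967024] [-0.06022569 -0.09061925  0.00273732] [[ 1.92843910e-01 -3.33264689e-04  9.81229390e-01]
 [-9.81229413e-01  1.95359786e-04  1.92843981e-01]
 [-2.55960853e-04 -9.99999925e-01 -2.89335171e-04]]
```

Free in the slot (no torque), so lift clear: up, then back toward the robot for a clean view.

>>> apply_moves --deltas '[[[0, -1.5, 0, 0, 0.06], [0, -3, 0, 0, 0.06], [0, -5, 0, 0, 0.06], [0, -5, 0, 0, 0.06], [0, 0, -5, 0, 0.06], [0, 0, -5, 0, 0.06], [0, 0, 0, 0, 0.06], [0, 0, 0, 0, 0.06]]]'

```text
t: 12.95
ee_pos: [0.3561, 0.0183, 0.2718]
eef_rot: [[0.193, 0.002, 0.981], [-0.981, -0.0, 0.193], [0.0, -1.0, 0.002]]
ft_force: [-0.2, -0.2, -0.6]
grip_width: 0.469
```

Run:
```python
from bench import *
from h import *
import cv2
s=sense();print(s["t"],s["ft_force"],s["moment"])
dw=snapshot("wrist");d=snapshot("side")
import pickle;pickle.dump((dw,d),open("end.pkl","wb"))
cv2.imwrite("pics/wrist5.png",dw["pixels"]);cv2.imwrite("pics/side5.png",d["pixels"])
for n,D in(("w",dw),("s",d)):
    P=cloud(D);c=np.array([.4535,.038]);r=np.hypot(P[...,0]-c[0],P[...,1]-c[1])
    m=(abs(P[...,2]-.097)<.004)&(r<.043);q=(P[m][:,:2]*1000).astype(np.float32);print(n,len(q),cv2.minAreaRect(q) if len(q) else 0)
    H=np.array([.5305,.058]);a=np.radians(14.7);e=P[...,:2]-H;hx=e[...,0]*np.cos(a)+e[...,1]*np.sin(a);hy=-e[...,0]*np.sin(a)+e[...,1]*np.cos(a)
    for lo,hi in((-.01,.01),(.02,.05),(.07,.1)):
        m=(hx>lo)&(hx<hi)&(abs(hy)>.04)&(abs(hy)<.11)&(D["z_map"]>0);print(lo,m.sum(),np.median(P[m][:,2]))
```

```text
12.95 [-0.15963558 -0.16134615 -0.64673315] [-0.03690875 -0.08374377 -0.05823047]
w 1658 ((455.7093505859375, 35.403724670410156), (82.9125747680664, 26.8335018157959), 14.606555938720703)
-0.01 1954 0.08950450454707923
0.02 3129 0.0895719305326515
0.07 3150 0.08955441890313204
s 284 ((454.4354248046875, 28.801105499267578), (81.55342864990234, 14.683326721191406), 14.639509201049805)
-0.01 656 0.0873165865110756
0.02 1006 0.0874104928550194
0.07 1033 0.0873750174923863
```

View pics/side5.png

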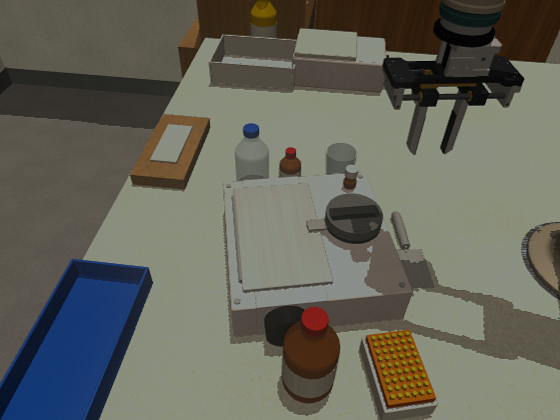

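View pics/wrist5.png

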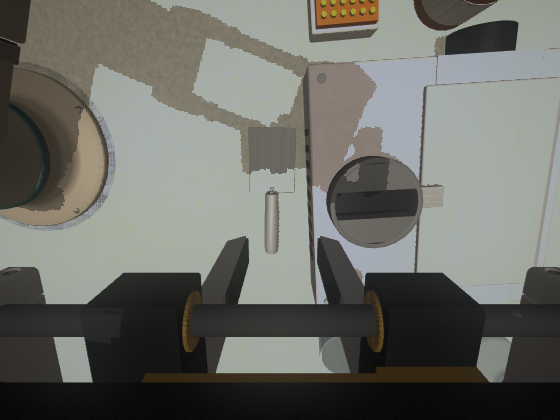

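The side view shows the panel flat, the tongue at (316,225) over its edge, and all the bystanders where they were. In the wrist view the tongue (432,196) lies over the panel edge. The slot angle is 14.6°, and the housing x axis is at 14.7°, so the fastener is at about 1.57 rad.

```bash
python3 -c "
from bench import *
print(job_done())"
```

```text
the job is handed in; nothing more can be done
None
```

The panel is shut, the fastener is locked against its stop, and I handed the job in at about 13 s of the 48 s allowed.

- **Panel:** I pressed it with closed fingertips until it met a firm stop (about 15 N). In the last pictures it lies level, with its top at about 87 mm in the side view and 89.5 mm in the wrist view.
- **Fastener:** I set both fingertips, partly open, in the slot and turned it clockwise from about 0.29 rad onto the stop. The torque at the wrist rose to about 5.4 N m there, more than was needed. I then backed off until the torque was gone and lifted out.
- **Last checks:** The slot lies at 14.6° and the housing axis at 14.7°, so the fastener is at about 1.57 rad with its tongue over the panel edge. By eye, the bottles and other things stand where they did. The gripper is clear of everything.
- **Disagreement:** The cameras differ by about 2 mm in height, which is within their calibration. The side camera saw only part of the slot floor, so I used it for the angle but not for the slot's centre.

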